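# Tighten the fixture nut to the click

## Robot

A 6-joint arm with a two-finger parallel gripper is mounted at the origin on the work surface. World frame = base frame: x ahead of the robot, y to its left, z up, the work surface at z = 0. Lengths are in m, angles in rad, forces in N, time in s.
With the tool pointing down it reaches from about 0.325 to 0.775 m from the base axis. Payload 5.5 kg.
Tool frame: the origin (TCP) lies on the mounting face of the last link; the fingertips stand manip.tip_extent ahead of it and the grasp point (between the pads) lies 163 mm ahead of it (manip.tip_extent is the distance from the TCP to the fingertips, in m); z points along the fingers, y is the direction in which the jaws open and shut (so a half turn about z gives the same grasp; the last joint's range is limited). The gripper opens to 88 mm and grips with 3 to 60 N. Pads are 20 mm wide; open, the fingers measure 115 mm over their backs; the gripper's body (75 mm by 178 mm) begins 61 mm behind the grasp point.
Start: joints at [-1.366, 0.091, 1.231, -0, 1.82, -0.057], TCP at [0.155, -0.58, 0.405] pointing down, gripper open.
Joint ranges: [-2.87, 2.87], [-0.86, 2.18], [0.17, 2.46], [-1.51, 4.65], [0.06, 2.69], [-2.65, 2.65]. Speed limits (rad/s): [2.57, 2.57, 3.01, 3.14, 3.14, 3.14].

## Interface

Orientations are given as a rotation vector (axis times angle).
In Python, from rig import manip, capture, camera_params gives the robot as it stands.
- The arm moves only by the tool send_rows, never from a script. Its arguments are lists of equal length, an entry for each row: "xyz": the shift along the tool's x, y, z in cm, a list of three; "turn": the turn about the tool's z in degrees; "gripper": the gripper's target within -1 to 1 (fully open at 1, half-way at 0, shut at -1). In form: {"xyz": [[dx, dy, dz], ...], "turn": [turn, ...], "gripper": [gripper, ...]}. A call has 1 to 20 rows; each row is the pose to reach, as a shift and turn from the pose commanded when the call began, along the tool's axes at that moment; what a row does not reach only later rows make up. A row lasts 1/12 s, in which the tool goes at most 41.7 mm and 7.16 degrees, less where a joint would pass 70% of its speed; a pose out of reach is approached as far as the arm can. A call with a gripper value outside its range is refused whole. The fingers move at their own pace and stop on an object; "newtons" is the grip in N (left out, the last holds). Time passes only in rows, so rows that repeat a pose let the fingers close. It gives the time, the measured TCP pose, the force and the opening at its end, in the units of the state.
- manip.read_state(): the state, without advancing time (a new reading comes with each control period).
- capture(name): name is "side" or "top"; returns the picture (384x512x3 uint8, blue, green, red); there is no depth.
- camera_params(name): a dict with "mtx" (3x3 intrinsics, pixels), "R" (3x3) and "t" (3): a world point X has camera coordinates R X + t. Camera axes: x right, y down, z forward; pixel columns grow to the right and rows downward; lengths in m; the calibration is good to about 2 mm. A picture is of the moment at which its call begins. camera_params takes no time and is no camera call.
- manip.finish_job(): hands the job in, once; it reports no verdict.
The state is a dict: "time": time; "qpos": joint angles; "joint_vel": joint speeds; "joint_efforts": joint torques, N m; "tool_pos": TCP position; "eef_rot": TCP orientation; "force": force on the tool from outside, world axes, zero at the start; "wrist_torque": the same for the moment, N m; "grip_width": opening from 0.0 (shut) to 1.0 (fully open).
Only numpy, scipy, OpenCV 4.12 (cv2) and the standard library are available. Lean on these libraries where they do the work, as an engineer would, in place of code of your own. Each camera call takes 0.05 s, during which the arm holds its last target. There are 200 camera calls.

## Task

The soapstone bowl blank on the drilling fixture has to be clamped to the set torque. Lift the breakaway wrench out of its wooden tray by its neck, set its ring fully down over the capped nut and let go of it there; then take it again by the rubber end of its handle and swing it clockwise (seen from above) until the nut is tight and the handle gives at its joint. Stop as soon as it gives, because pulling on would crack the stone, then let the handle spring straight and leave the wrench sitting on the nut, without disturbing the other things on the bench.

Things in the scene. Friction and masses are not known exactly. Their poses are not given: they have to be found in the camera images.
- wrench: Steel breakaway wrench, 201 mm long, 22 mm thick, 0.4-0.65 kg. Origin: ring centre, underside; x along it to the handle, z up. Six-sided ring, open through, 58.5 mm outside and 42.5 mm inside across flats, flats facing x and every 60 deg. Neck 16 mm wide at x 29-55 mm; balance point x 43; then a 22 mm round joint boss, pivot at x 66; then the handle, which at the start lies sunk in the tray.
- wrench_neck (a point): Middle of the wrench's neck, the place to grip when carrying it: 44.5 mm along the wrench's x, 11 mm above its underside. Neck 16 mm wide, 22 mm high. Axes as the wrench.
- handle_grip (a point): Middle of the black rubber grip at the handle's end (62 mm long, 22 mm wide, 20 mm high), 75 mm from the joint's pivot, 141 mm from the ring's centre when straight, 11 mm above the wrench's underside. x points outward along the handle, z up; turns with the handle.
- handle (a joint): Breakaway joint, rad. 0: handle straight. A preloaded spring holds it rigid at 0 up to 0.7 Nm about the pivot (9.3 N across the middle of the rubber grip); then it gives, bending clockwise (value grows) with hardly more force (0.8 Nm at 0.3). 0.08 or more: it has given; over 0.30: pulled too far; hard stop 0.45. Let go, it springs back to 0. It cannot bend the other way.
- nut (a joint): Angle of the captive capped nut, rad; grows as it is turned clockwise seen from above (tightened). It starts somewhere between 0.10 and 0.55, turns with friction (0.30 Nm, 2 N at the rubber grip) and comes hard tight at 0.90. It stays where it is left.
- nut_foot (a point): On the nut's vertical axis at the top of the pressure plate, where the seated wrench's underside rests. Turns with the nut: flats face its x axis and every 60 deg from it, z up. Steel nut, six-sided, 40 mm across flats up to 15 mm above this point, 37 mm from 15 to 19 mm, rounded cap up to 33 mm. The seated wrench has about 0.12 rad of free play either way.
- fixture: Drilling fixture, fixed to the bench: dark steel base 160 x 160 x 12 mm, on it a round grey soapstone blank 148 mm across and 40 mm high, then a round steel pressure plate 130 mm across and 8 mm thick (top 60 mm above the bench) with the nut on its centre. Origin on the bench under the nut's axis.
- tray: Wooden tray, fixed: board 10 mm thick, 100 mm wide, x from -50 to 195 mm, the wrench lies flat on it. Origin on the bench under the wrench's ring centre; x along the wrench to its handle. Cheeks 22 mm wide stand either side of the handle, inner faces 16 mm from the middle line, x 74 to 181 mm, tops 31 mm above the bench; a 10 mm cross bar closes the end.
- bowls: Bystander: nest of three graded soapstone bowls, 140 mm across, about 60 mm high. Origin centre of underside.
- pawn: Bystander: speckled soapstone chess pawn, 60 mm foot, 109 mm high. Origin centre of underside.
- tortoise: Bystander: pink soapstone tortoise, about 130 mm long, 52 mm high, head towards its -x. Origin on the bench under the middle of its shell.
- chuck_key: Bystander: brass drill chuck key lying flat, T-shaped, about 93 mm long, 80 mm wide and 20 mm high. Origin on the bench near its middle.
Not all that is in view belongs to the job. What is shaped like the fixture but orange is not meant.

How it is judged:
On the way, in this order (a step that is already met when the one before it is completed fails the run):
1. the wrench sits fully down over the nut and the fingers have let go of it (horizontal distance between wrench and nut_foot below 0.006 m and z of wrench in the frame of nut_foot below 0.005 m and angle between wrench's own z axis and vertical below 0.12 rad and contact force between the fingers and wrench below 0.1 N), for 0.2 s.
2. with the wrench down on the nut and the nut tight, the fingers swing the handle until its joint gives (0.08 rad or more) (horizontal distance between wrench and nut_foot below 0.006 m and z of wrench in the frame of nut_foot below 0.005 m and angle between wrench's own z axis and vertical below 0.12 rad and value of joint nut above 0.85 rad and value of joint handle above 0.08 rad and contact force between the fingers and wrench above 1 N), for 0.05 s.
At the end, for the whole second after the job is handed in: The nut is tight (0.80 rad or more), the wrench rests on it, its ring within 6 mm of the nut's axis, within 5 mm of the plate and within 0.12 rad of level, the handle back straight (under 0.05 rad) and the wrench at rest (horizontal distance between wrench and nut_foot below 0.006 m and z of wrench in the frame of nut_foot below 0.005 m and angle between wrench's own z axis and vertical below 0.12 rad and value of joint nut above 0.8 rad and value of joint handle below 0.05 rad and linear speed of wrench below 0.02 m/s); the robot touches nothing.
It fails at once if the handle is pulled on past where it gave (beyond 0.30 rad) (value of joint handle above 0.3 rad).
It fails at once if the nest of bowls is moved more than 30 mm or tipped (distance of bowls from where it was at the start of the episode above 0.03 m or angle between bowls's own z axis and vertical above 0.5 rad).
It fails at once if the chess pawn is moved more than 30 mm or tipped (distance of pawn from where it was at the start of the episode above 0.03 m or angle between pawn's own z axis and vertical above 0.5 rad).
It fails at once if the tortoise is moved more than 30 mm or tipped (distance of tortoise from where it was at the start of the episode above 0.03 m or angle between tortoise's own z axis and vertical above 0.5 rad).
It fails at once if the chuck key is moved more than 30 mm or tipped (distance of chuck_key from where it was at the start of the episode above 0.03 m or angle between chuck_key's own z axis and vertical above 0.5 rad).
It also fails if it takes over 64 s, if anything falls off the work surface, if the arm or the gripper's body presses on something with over 40 N, if the wrist force passes 120 N, or if a joint passes its speed limit or range.

## Working session

There is one attempt and no reset: what is moved stays moved. The work goes in short steps, Python scripts to look and compute and a tool call to move; the robot and the scene stay as the last step left them, time stands still between calls to the robot, and variables do not carry over. Pictures are saved under pics/ and viewed, about 8 in all and at most 12, crops included, and the job is handed in when it is done.

Besides the shell and the picture viewer there is one more tool, called after "Emit:" by a JSON object that holds its "api" and its "payload". send_rows: Moves the arm, as the interface text tells. Its arguments: {"type":"object","properties":{"xyz":{"type":"array"},"turn":{"type":"array"},"gripper":{"type":"array"},"newtons":{"type":"number"}},"required":["xyz","turn","gripper"]}

```bash
mkdir -p pics; ls; python3 - <<'E'
from rig import manip,capture,camera_params
import cv2
for n in("top","side"):
    cv2.imwrite(f"pics/{n}0.png",capture(n)); p=camera_params(n); print(n,p)
print(manip.tip_extent,manip.read_state())
E
```

```text
pics
top {'mtx': array([[463.70367665,   0.        , 250.00586821],
       [  0.        , 463.70367665, 196.58093747],
       [  0.        ,   0.        ,   1.        ]]), 'R': array([[ 0.02565006, -0.99937832,  0.02418794],
       [-0.98680104, -0.02918246, -0.1592862 ],
       [ 0.15989304, -0.01978298, -0.98693609]]), 't': array([0.05826056, 0.59131126, 1.00376717])}
side {'mtx': array([[498.12074519,   0.        , 259.96677989],
       [  0.        , 498.12074519, 192.26125182],
       [  0.        ,   0.        ,   1.        ]]), 'R': array([[ 0.96837114, -0.24904878,  0.01523312],
       [-0.15944584, -0.6646188 , -0.72997183],
       [ 0.19192281,  0.70445479, -0.68330746]]), 't': array([-0.5616879 ,  0.2273305 ,  1.10793461])}
0.182 {'time': 0.1, 'qpos': array([-1.36569667e+00,  9.17715818e-02,  1.23174083e+00,  1.32756489e-05,
        1.81977742e+00, -5.66924131e-02]), 'joint_vel': array([ 0.00018699, -0.0017053 , -0.0037598 ,  0.00066485,  0.00031599,
       -0.00110019]), 'joint_efforts': array([ 3.33634038e-03, -4.47858882e+01, -4.07569170e+01,  7.01361895e-02,
        2.84036784e-02, -1.19110896e-04]), 'tool_pos': array([ 0.15530326, -0.57960976,  0.40364077]), 'eef_rot': array([-3.11303775e+00, -4.09832764e-01,  1.77384618e-04]), 'force': array([ 0.04647108, -0.39134016, -0.58906456]), 'wrist_torque': array([-0.0335019 ,  0.00959557,  0.03780229]), 'grip_width': 1.0020841996273901}
```

View pics/top0.png

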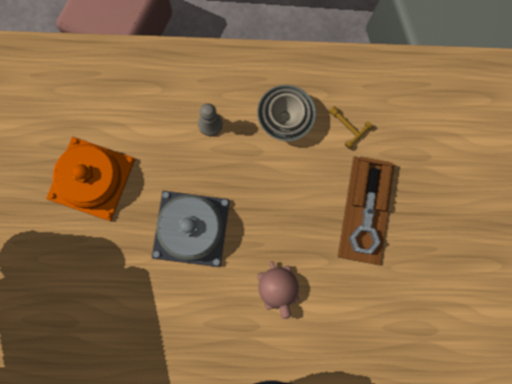

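View pics/side0.png

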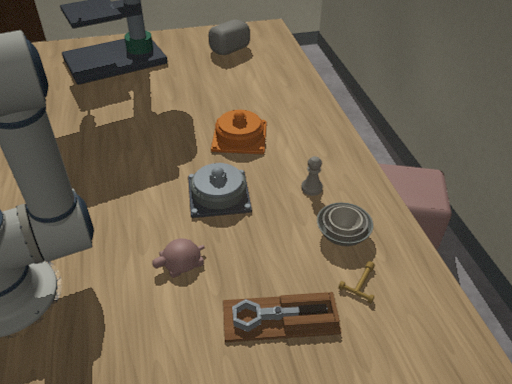

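The top view shows the steel fixture at about (190,227), the wrench ring at (366,239) with its handle pointing up, and the tray around it. The bowls are at (287,112), the pawn (209,120), the key (352,128) and the tortoise (279,288). The orange decoy is at (90,178). Next I enlarge the parts that matter.

```bash
python3 - <<'E'
import cv2,numpy as np
t=cv2.imread("pics/top0.png");s=cv2.imread("pics/side0.png")
def c(i,u,v,w,h,k): return cv2.resize(i[v:v+h,u:u+w],None,fx=k,fy=k,interpolation=cv2.INTER_CUBIC)
a=np.hstack([c(t,335,150,65,120,5),c(t,145,180,95,120,5)])
cv2.imwrite("pics/c1.png",a)
b=np.hstack([c(s,220,285,125,60,4),c(s,185,155,70,60,4)]);cv2.imwrite("pics/c2.png",b);print(a.shape,b.shape)
E
```

```text
(600, 800, 3) (240, 780, 3)
```

View pics/c1.png

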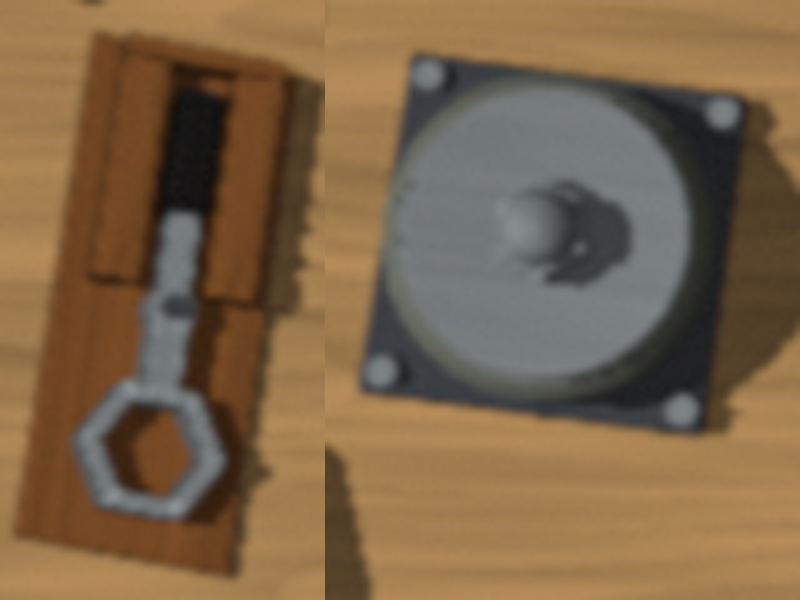

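View pics/c2.png

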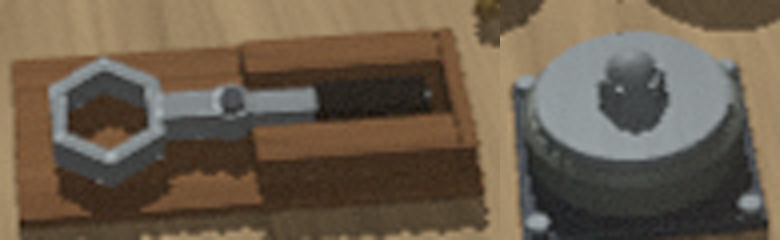

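```bash
cat > h.py <<'E'
import numpy as np,cv2
from rig import manip,capture,camera_params
def ray(n,uv,z):
    p=camera_params(n); R,t=p["R"],p["t"]; o=-R.T@t
    d=R.T@np.linalg.inv(p["mtx"])@[uv[0],uv[1],1]
    return o+d*(z-o[2])/d[2]
def proj(n,X):
    p=camera_params(n); c=p["mtx"]@(p["R"]@np.asarray(X,float)+p["t"]); return c[:2]/c[2]
def T(cx,cy): return (335+(cx+.5)/5-.5,150+(cy+.5)/5-.5)
def F(cx,cy): return (145+(cx-325+.5)/5-.5,180+(cy+.5)/5-.5)
def W(cx,cy): return (220+(cx+.5)/4-.5,285+(cy+.5)/4-.5)
def G(cx,cy): return (185+(cx-500+.5)/4-.5,155+(cy+.5)/4-.5)
def crop(i,u,v,w,h,k): return cv2.resize(i[v:v+h,u:u+w],None,fx=k,fy=k,interpolation=cv2.INTER_CUBIC)
E
python3 - <<'E'
from h import *
np.set_printoptions(precision=4,suppress=True)
print("ring hex top corners (z32)",[ray("top",T(*p),.032)[:2] for p in[(72,438),(125,381),(200,385),(228,460),(172,521),(97,505)]])
hx=np.array([ray("top",T(*p),.032)[:2] for p in[(72,438),(125,381),(200,385),(228,460),(172,521),(97,505)]]);print(hx.mean(0))
sx=np.array([ray("side",W(*p),.032)[:2] for p in[(50,85),(103,58),(163,73),(160,130),(110,158),(54,140)]]);print("side ring",sx.mean(0))
print("grip end/bolt",ray("top",T(198,90),.031),ray("top",T(178,306),.033), ray("side",W(232,100),.033),ray("side",W(428,94),.031))
print("tray corners z.01",[ray("top",T(*p),.01)[:2] for p in[(15,537),(235,575)]])
b=np.array([ray("top",F(*p),.012)[:2] for p in[(414,54),(748,96),(705,434),(361,392)]]);print("base",b,b.mean(0))
sc=np.array([ray("top",F(*p),.016)[:2] for p in[(430,75),(722,114),(682,411),(382,371)]]);print("screws",sc.mean(0),sc)
# plate ellipse outline
pl=[ray("top",F(*p),.060)[:2] for p in[(395,229),(692,229),(545,84),(545,378)]];print("plate",pl)
pl=[ray("side",G(*p),.060)[:2] for p in[(537,96),(741,96),(640,30),(638,160)]];print("plate side",pl)
print("cap",ray("top",F(540,225),.085),ray("side",G(632,72),.085))
t=cv2.imread("pics/top0.png");s=cv2.imread("pics/side0.png")
def e(i):
    g=cv2.cvtColor(i,6); return cv2.createCLAHE(6,(2,2)).apply(g)
a=np.hstack([e(crop(t,167,205,46,46,8)),e(crop(s,195,155,46,46,8))])
cv2.imwrite("pics/nut.png",a)
E
```

```text
ring hex top corners (z32) [array([ 0.5049, -0.1535]), array([ 0.5316, -0.1781]), array([ 0.5307, -0.2126]), array([ 0.4968, -0.2249]), array([ 0.4685, -0.1988]), array([ 0.4748, -0.1647])]
[ 0.5012 -0.1888]
side ring [ 0.5009 -0.1902]
grip end/bolt [ 0.6692 -0.2144  0.031 ] [ 0.5668 -0.2028  0.033 ] [ 0.5659 -0.2026  0.033 ] [ 0.6685 -0.2227  0.031 ]
tray corners z.01 [array([ 0.4602, -0.1319]), array([ 0.4455, -0.2338])]
base [[0.6037 0.2788]
 [0.5884 0.1223]
 [0.4318 0.1368]
 [0.4466 0.2942]] [0.5176 0.208 ]
screws [0.5176 0.209 ] [[0.5933 0.2702]
 [0.579  0.134 ]
 [0.4418 0.1475]
 [0.4563 0.2845]]
plate [array([0.5171, 0.2746]), array([0.5207, 0.1439]), array([0.5837, 0.2117]), array([0.4537, 0.2056])]
plate side [array([0.4563, 0.2206]), array([0.5867, 0.1895]), array([0.5351, 0.2717]), array([0.5091, 0.145 ])]
cap [0.5182 0.2081 0.085 ] [0.5171 0.2012 0.085 ]
```

View pics/nut.png

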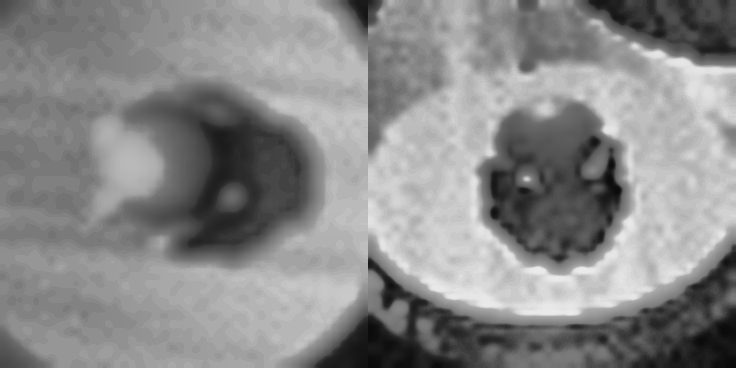

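```bash
python3 - <<'E'
from h import *
np.set_printoptions(precision=4,suppress=True)
C=np.array([.5177,.2083])
for n in("top","side"):
    cv2.imwrite(f"pics/avg_{n}.png",np.mean([capture(n) for _ in range(10)],0).round().astype(np.uint8))
o={}
for n,u,v in(("top",167,205),("side",195,155)):
    f=lambda cx,cy:(u+(cx+.5)/8-.5,v+(cy+.5)/8-.5)
    for q in([(230,195),(215,105),(105,130),(95,222)] if n=="top" else [(158,178),(232,160)]):
        for z in(.075,.06): d=ray(n,f(*q),z)[:2]-C; print(n,q,z,d*1000,np.hypot(*d)*1000,np.degrees(np.arctan2(d[1],d[0])))
t=cv2.imread("pics/avg_top.png");s=cv2.imread("pics/avg_side.png")
def e(i,lo,hi): return np.clip((i.astype(float)-lo)/(hi-lo)*255,0,255).astype(np.uint8)
a=crop(t,172,208,36,36,11);b=crop(s,202,160,36,36,11)
print(np.percentile(a,[1,50,99]),np.percentile(b,[1,50,99]))
cv2.imwrite("pics/nut2.png",np.vstack([np.hstack([cv2.resize(e(x,*r),(300,300)) for r in((20,110),(90,200))]) for x in(a,b)]))
p=[ray("top",T(*p),.01)[:2] for p in[(15,537),(95,32)]];d=p[1]-p[0];print("tray yaw",np.arctan2(d[1],d[0]),p)
E
```

```text
top (230, 195) 0.075 [ -7.5111 -16.1834] 17.84145338004639 -114.89714202081322
top (230, 195) 0.06 [ -6.1921 -14.7438] 15.991324286924003 -112.78148786479449
top (215, 105) 0.075 [ 16.9311 -11.015 ] 20.198837582767748 -33.04698636829377
top (215, 105) 0.06 [18.6137 -9.4985] 20.897153562597566 -27.03518646465797
top (105, 130) 0.075 [ 9.247  18.5198] 20.7000323225206 63.466925841901
top (105, 130) 0.06 [10.8152 20.4756] 23.156389190827824 62.156916562161406
top (95, 222) 0.075 [-15.8516  19.9745] 25.500032300741093 128.435205502953
top (95, 222) 0.06 [-14.6567  21.9518] 26.39510409944059 123.72998413271982
side (158, 178) 0.075 [-10.294   -9.9848] 14.340950407412524 -135.8735944741257
side (158, 178) 0.06 [-7.8445  6.9598] 10.486919656641135 138.42012958171432
side (232, 160) 0.075 [14.795  -6.8348] 16.297493455098277 -24.79538148768966
side (232, 160) 0.06 [17.6839 10.1649] 20.397180498513034 29.89084306122383
[ 54. 120. 135.] [ 56. 143. 165.]
tray yaw -0.16275049289461171 [array([ 0.4602, -0.1319]), array([ 0.7011, -0.1715])]
```

View pics/nut2.png

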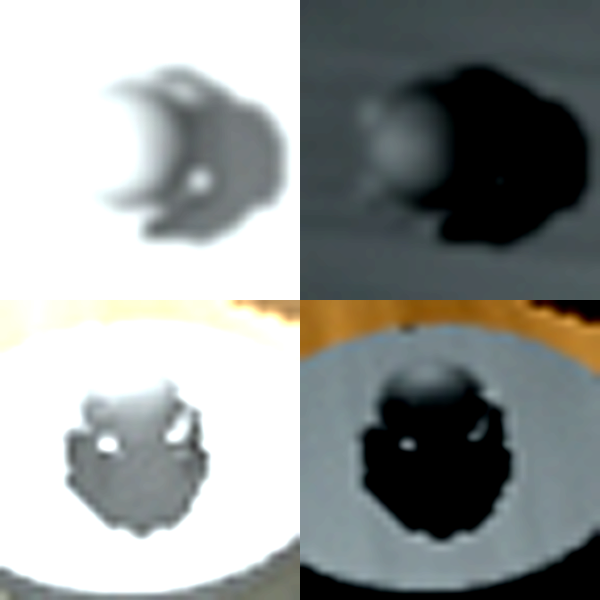

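```bash
cat > fit.py <<'E'
from h import *
from scipy.optimize import differential_evolution as DE
C=np.array([.5177,.2083,.06])
def inside(P,a,r):  # P rel. to nut foot, m; a = flat direction
    x,y,z=P[...,0],P[...,1],P[...,2]
    m=np.max([np.abs(x*np.cos(a+k*np.pi/3)+y*np.sin(a+k*np.pi/3)) for k in range(3)],0)
    return (z>0)&(((z<.015)&(m<.02))|((z<.019)&(m<.0185))|((z>=.019)&((x*x+y*y)/r**2+((z-.019)/.014)**2<1)))
V={}
S=2
for n,u,v,N in(("top",174,212,32),("side",203,163,30)):
    g=cv2.cvtColor(cv2.imread(f"pics/avg_{n}.png"),6).astype(float)[v:v+N,u:u+N]
    p=camera_params(n);R,t=p["R"],p["t"];o=-R.T@t
    k=(np.arange(N*S)+.5)/S-.5
    U=np.stack(np.meshgrid(k+u,k+v)+[np.ones((N*S,N*S))],-1)
    V[n]=(g,U,R,np.linalg.inv(p["mtx"]),o,N)
def render(n,a,l,r,du,dv):
    g,U,R,K,o,N=V[n]
    d=(U-[du,dv,0])@K.T@R; o=o-C
    H=np.linspace(.034,0,70)          # march down by height
    P=o+d[...,None,:]*((H-o[2])/d[...,2:3])[...,None]
    ins=inside(P,a,r); ins[...,-1]=True
    i=np.maximum(np.argmax(ins,-1)-1,0)
    i=np.where(ins[...,:-1].any(-1),i,69)
    Q=np.take_along_axis(P,i[...,None,None],2)[:,:,0]
    s=np.linspace(.0007,.06,60)
    lit=~inside(Q[...,None,:]+s[:,None]*l,a,r).any(-1)
    m=lit.astype(float).reshape(N,S,N,S).mean((1,3))
    return cv2.GaussianBlur(m,(0,0),.6)
def tgt(g): return np.clip((g-62)/(105-62),0,1)
def cost(p,per=False):
    a,az,el,r=p[:4]; l=np.array([np.cos(el)*np.cos(az),np.cos(el)*np.sin(az),np.sin(el)])
    e=[np.mean((render(n,a,l,r,*p[4+2*j:6+2*j])-tgt(V[n][0]))**2) for j,n in enumerate(("top","side"))]
    return e if per else sum(e)
E
cat > runfit.py <<'E'
from fit import *
b=[(0,np.pi/3),(0.8,2.4),(.4,1.3),(.013,.0186)]+[(-1.5,1.5)]*4
r=DE(cost,b,maxiter=45,popsize=6,seed=1,workers=-1,updating="deferred",polish=False)
np.set_printoptions(precision=4,suppress=True);print(r.x,r.fun,cost(r.x,True))
for a in np.arange(0,60,4):
    q=r.x.copy();q[0]=np.radians(a);print(a,round(cost(q),4),end="; ")
np.save("fit.npy",r.x)
E
nproc; time timeout 560 python3 runfit.py
```

```text
4Traceback (most recent call last):
  File "runfit.py", line 1, in <module>
    from fit import *
  File "fit.py", line 14, in <module>
    U=np.stack(np.meshgrid(k+u,k+v)+[np.ones((N*S,N*S))],-1)
               ~~~~~~~~~~~~~~~~~~~~^~~~~~~~~~~~~~~~~~~~~
TypeError: can only concatenate tuple (not "list") to tuple

real	0m1.506s
user	0m1.534s
sys	0m0.200s
```

```bash
sed -i 's/np.stack(np.meshgrid(k+u,k+v)+\[np.ones((N\*S,N\*S))\],-1)/np.stack([*np.meshgrid(k+u,k+v),np.ones((N*S,N*S))],-1)/' fit.py; export OMP_NUM_THREADS=1; time timeout 570 python3 runfit.py
```

```text
[ 0.7181  1.477   0.7639  0.0146 -1.4625 -0.4285 -0.0246 -0.8285] 0.027541406684120213 [np.float64(0.010349571565743176), np.float64(0.017191835118377036)]
0 0.0423; 4 0.0432; 8 0.046; 12 0.0473; 16 0.046; 20 0.0445; 24 0.0411; 28 0.038; 32 0.0329; 36 0.0308; 40 0.029; 44 0.0297; 48 0.0337; 52 0.0387; 56 0.0407; 
real	1m24.010s
user	4m13.937s
sys	0m50.627s
```

```bash
export OMP_NUM_THREADS=1; python3 - <<'E'
s=open("fit.py").read()
s=s.replace("(x*x+y*y)/r**2+((z-.019)/.014)**2<1","((x*x+y*y)/r[0]**2)**(r[1]/2)+((z-.019).clip(0)/.014)**r[1]<1").replace("(g-62)/(105-62)","(g-58)/(82-58)").replace("a,az,el,r=p[:4]","a,az,el=p[:3];r=p[3:5]").replace("p[4+2*j:6+2*j]","p[5+2*j:7+2*j]")
open("fit.py","w").write(s)
t=open("runfit.py").read().replace(".0186)]",".0186),(1.3,4)]").replace("[(-1.5,1.5)]","[(-1,1)]")
t+='''
p=r.x;l=np.array([np.cos(p[2])*np.cos(p[1]),np.cos(p[2])*np.sin(p[1]),np.sin(p[2])])
rows=[]
for j,n in enumerate(("top","side")):
    m=render(n,p[0],l,p[3:5],*p[5+2*j:7+2*j]);g=V[n][0]
    rows.append(np.hstack([cv2.resize(x.clip(0,1)*255,(260,260),interpolation=cv2.INTER_CUBIC) for x in((g-40)/100,tgt(g),m)]))
cv2.imwrite("pics/fit.png",np.vstack(rows))
'''
open("runfit.py","w").write(t)
E
time timeout 570 python3 runfit.py
```

```text
[ 0.7127  1.4326  0.89    0.0146  2.0103 -0.5839 -0.2081  0.3196 -0.0131] 0.054478701378291985 [np.float64(0.019756389319654455), np.float64(0.03472231205863753)]
0 0.0668; 4 0.0706; 8 0.0726; 12 0.0752; 16 0.0733; 20 0.0718; 24 0.0701; 28 0.0663; 32 0.0609; 36 0.0582; 40 0.0549; 44 0.0556; 48 0.0578; 52 0.0608; 56 0.0634; [ WARN:0@88.882] global loadsave.cpp:1063 imwrite_ Unsupported depth image for selected encoder is fallbacked to CV_8U.

real	1m29.406s
user	4m23.326s
sys	0m39.141s
```

View pics/fit.png

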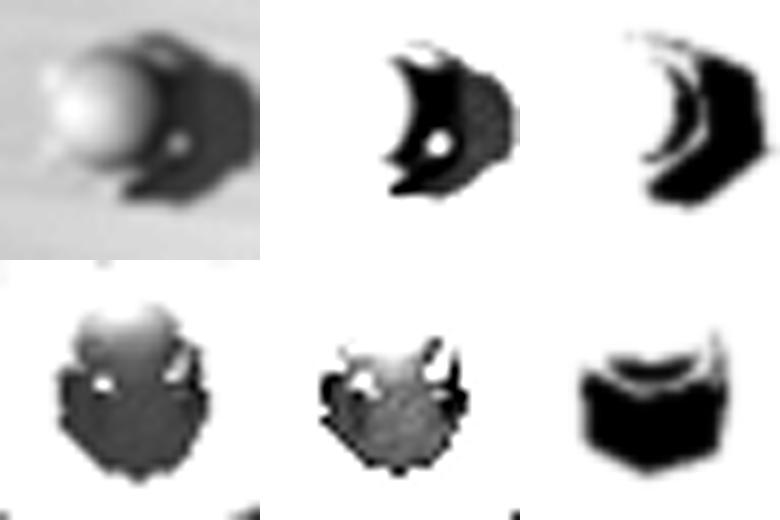

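```bash
export OMP_NUM_THREADS=1; python3 - <<'E'
s=open("fit.py").read()
s=s.replace("((z>=.019)&(((x*x+y*y)/r[0]**2)**(r[1]/2)+((z-.019).clip(0)/.014)**r[1]<1))","(((x*x+y*y)/r[0]**2+((z-r[1])/(.033-r[1]))**2<1))")
s=s.replace("m=lit.astype(float)","nn=np.stack([Q[...,0]/r[0]**2,Q[...,1]/r[0]**2,(Q[...,2]-r[1])/(.033-r[1])**2],-1);nn/=np.linalg.norm(nn,axis=-1,keepdims=True)\n    lam=np.where((Q[...,2]>.0192),(nn@l).clip(0)/l[2],1.)\n    m=(lit*lam).clip(0,1)")
s=s.replace("(g-58)/(82-58)","(g-66)/(120-66)")
open("fit.py","w").write(s)
t=open("runfit.py").read().replace("(1.3,4)","(.013,.0205)")
open("runfit.py","w").write(t)
E
time timeout 570 python3 runfit.py
```

```text
[0.6279 1.5181 0.8829 0.0156 0.0134 0.8806 0.264  0.1098 0.5601] 0.026336369503895903 [np.float64(0.006642563304246058), np.float64(0.019693806199649846)]
0 0.0411; 4 0.0375; 8 0.0374; 12 0.0367; 16 0.0356; 20 0.0339; 24 0.031; 28 0.0301; 32 0.028; 36 0.0263; 40 0.0275; 44 0.0304; 48 0.0351; 52 0.0398; 56 0.0438; [ WARN:0@99.467] global loadsave.cpp:1063 imwrite_ Unsupported depth image for selected encoder is fallbacked to CV_8U.

real	1m39.956s
user	4m36.743s
sys	0m55.127s
```

View pics/fit.png

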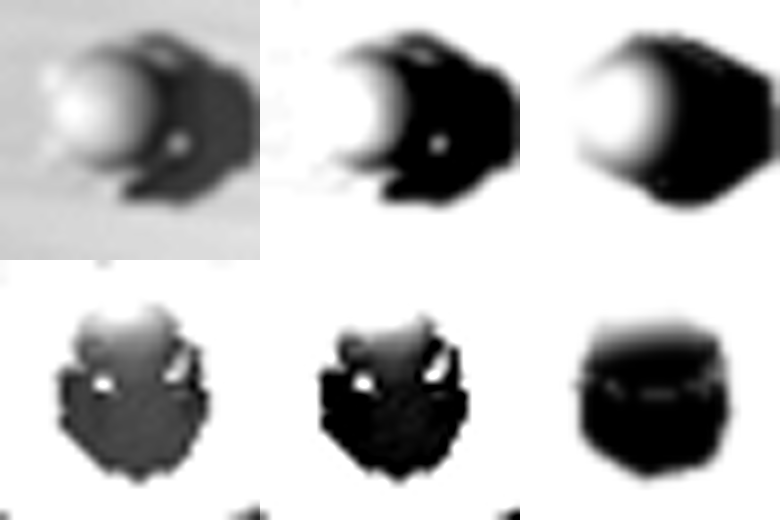

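```bash
python3 - <<'E'
from h import *
from scipy.spatial.transform import Rotation as Ro
np.set_printoptions(precision=3,suppress=True)
s=manip.read_state();R=Ro.from_rotvec(s["eef_rot"]).as_matrix();print(R,s["time"])
for n,p,z in(("pawn",(209,128),.02),("bowls",(287,113),.03),("key",(352,128),.01),("tort",(279,288),.03),("torthead",(286,313),.03),("orange",(90,175),.06)): print(n,ray("top",p,z))
for n,p,z in(("pawn",(313,188),.01),("bowls",(344,224),.03),("tort",(181,255),.03)): print(n,ray("side",p,z))
N=np.array([.5177,.2083])
for a in(-23,-45,-70,37,15,-10,-83,-105,-130):
    a=np.radians(a);print(np.degrees(a).round(),N+.141*np.array([np.cos(a),np.sin(a)]), "neck",N+.0445*np.array([np.cos(a),np.sin(a)]))
E
```

```text
[[ 0.966  0.259 -0.   ]
 [ 0.259 -0.966 -0.   ]
 [-0.     0.    -1.   ]] 1.1
pawn [0.756 0.176 0.02 ]
bowls [ 0.796 -0.008  0.03 ]
key [ 0.771 -0.168  0.01 ]
tort [0.387 0.004 0.03 ]
torthead [ 0.333 -0.012  0.03 ]
orange [0.626 0.434 0.06 ]
pawn [0.772 0.163 0.01 ]
bowls [ 0.795 -0.001  0.03 ]
tort [ 0.389 -0.004  0.03 ]
-23.0 [0.647 0.153] neck [0.559 0.191]
-45.0 [0.617 0.109] neck [0.549 0.177]
-70.0 [0.566 0.076] neck [0.533 0.166]
37.0 [0.63  0.293] neck [0.553 0.235]
15.0 [0.654 0.245] neck [0.561 0.22 ]
-10.0 [0.657 0.184] neck [0.562 0.201]
-83.0 [0.535 0.068] neck [0.523 0.164]
-105.0 [0.481 0.072] neck [0.506 0.165]
-130.0 [0.427 0.1  ] neck [0.489 0.174]
```

Emit:
{"api": "send_rows", "payload": {"xyz": [[47.5, -26.8, 10], [47.5, -26.8, 10], [47.5, -26.8, 10], [47.5, -26.8, 10], [47.5, -26.8, 10], [47.5, -26.8, 10], [47.5, -26.8, 10], [47.5, -26.8, 10], [47.5, -26.8, 10], [47.5, -26.8, 10], [47.5, -26.8, 10], [47.5, -26.8, 10], [47.5, -26.8, 10], [47.5, -26.8, 10], [47.5, -26.8, 10], [47.5, -26.8, 10], [47.5, -26.8, 10], [47.5, -26.8, 10], [47.5, -26.8, 10], [47.5, -26.8, 10]], "turn": [-7, -14, -21, -28, -35, -42, -49, -56, -63, -70, -77, -84, -91, -98, -105, -112, -119, -126, -133, -140], "gripper": [1, 1, 1, 1, 1, 1, 1, 1, 1, 1, 1, 1, 1, 1, 1, 1, 1, 1, 1, 1], "newtons": 40}}

```text
time: 2.77
tool_pos: [0.5448, -0.1977, 0.3046]
eef_rot: [-0.67, -3.069, -0.0]
force: [0.4, -1.1, 0.4]
grip_width: 1.004
```

Emit:
{"api": "send_rows", "payload": {"xyz": [[0, 0, 0], [0, 0, 0], [0, 0, 0], [0, 0, 0]], "turn": [-7, -14.5, -14.5, -14.5], "gripper": [1, 1, 1, 1]}}

```text
time: 3.1
tool_pos: [0.5448, -0.1977, 0.3047]
eef_rot: [0.293, 3.128, 0.0]
force: [-0.3, -1.1, -0.2]
grip_width: 1.001
```

```bash
cat >> h.py <<'E'
from scipy.spatial.transform import Rotation as Ro
np.set_printoptions(precision=4,suppress=True)
def to(xy,yaw_deg,z=None):
    "shift in cm (tool axes) and turn to bring TCP to world xy, tool x to yaw"
    s=manip.read_state();R=Ro.from_rotvec(s["eef_rot"]).as_matrix();p=s["tool_pos"]
    yaw=np.degrees(np.arctan2(R[1,0],R[0,0]))
    d=np.array([xy[0],xy[1],p[2] if z is None else z])-p
    print("t",s["time"],"tcp",p,"yaw",yaw,"tilt",R[2],"F",s["force"],"Tq",s["wrist_torque"],"grip",s["grip_width"]*88,"q1,q6",s["qpos"][[0,5]])
    print("shift cm",R.T@d*100,"turn",-((yaw_deg-yaw+180)%360-180))
E
python3 -c "
from h import *
to((.5448,-.1973),169.7,.194)
t=capture('top');s=capture('side')
cv2.imwrite('pics/g1.png',np.hstack([crop(t,330,140,75,120,4),crop(s,215,220,125,120,4)]))"
```

```text
t 3.1 tcp [ 0.5448 -0.1977  0.3047] yaw 169.31310935489057 tilt [-0.0001  0.     -1.    ] F [-0.2794 -1.0677 -0.2106] Tq [-0.0036 -0.162   0.005 ] grip 88.08230436341708 q1,q6 [-0.4069 -1.7912]
shift cm [ 0.0042  0.0445 11.0664] turn -0.3868906451094176
```

View pics/g1.png

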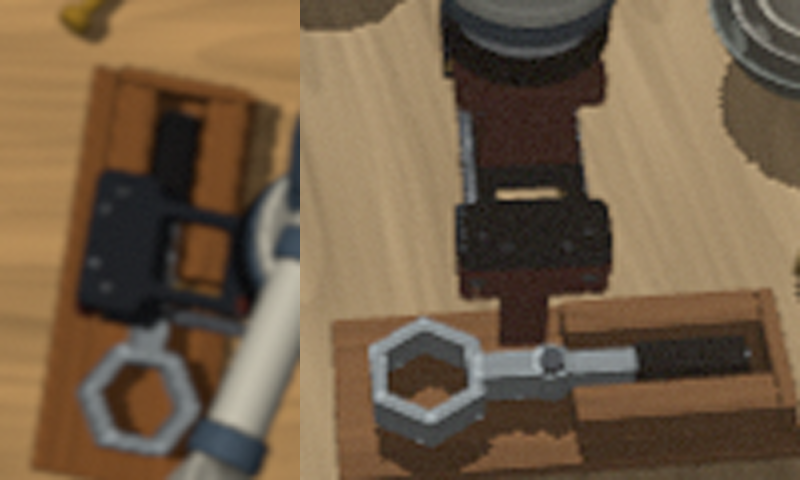

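The hand is above the neck, with the finger in line with it in the side view at about (525,320). Next it goes down and grips.

Emit:
{"api": "send_rows", "payload": {"xyz": [[0, 0, 3], [0, 0, 6], [0, 0, 8.5], [0, 0, 10], [0, 0, 10.9], [0, 0, 10.9], [0, 0, 10.9], [0, 0, 10.9], [0, 0, 10.9], [0, 0, 10.9], [0, 0, 10.9], [0, 0, 10.9], [0, 0, 10.9], [0, 0, 10.9], [0, 0, 10.9]], "turn": [0, 0, 0, 0, 0, 0, 0, 0, 0, 0, 0, 0, 0, 0, 0], "gripper": [1, 1, 1, 1, 1, 1, -1, -1, -1, -1, -1, -1, -1, -1, -1], "newtons": 40}}

```text
time: 4.45
tool_pos: [0.5447, -0.1978, 0.1957]
eef_rot: [0.287, 3.128, -0.0]
force: [-0.0, -0.9, 0.4]
grip_width: 0.354
```

```bash
python3 -c "
from h import *
to((.5448,-.1973),169.7,.194)"
```

```text
t 4.45 tcp [ 0.5447 -0.1978  0.1957] yaw 169.49910800575603 tilt [-0.  0. -1.] F [-0.0243 -0.8563  0.4071] Tq [ 0.0155 -0.1381 -0.0325] grip 31.150313958893015 q1,q6 [-0.4069 -1.7945]
shift cm [0.0028 0.0461 0.1652] turn -0.20089199424396043
```

Emit:
{"api": "send_rows", "payload": {"xyz": [[0, 0, 0], [0, 0, 0], [0, 0, 0], [0, 0, 0], [0, 0, 0], [0, 0, 0], [0, 0, 0], [0, 0, 0]], "turn": [0, 0, 0, 0, 0, 0, 0, 0], "gripper": [-1, -1, -1, -1, -1, -1, -1, -1]}}

```text
time: 5.12
tool_pos: [0.5447, -0.1978, 0.1956]
eef_rot: [-0.288, -3.128, 0.0]
force: [-0.5, -0.5, -0.2]
grip_width: 0.177
```

Emit:
{"api": "send_rows", "payload": {"xyz": [[0, 0, -1], [0, 0, -3], [0, 0, -5], [0, 0, -8], [0, 0, -11], [0, 0, -13], [0, 0, -13], [0, 0, -13], [0, 0, -13]], "turn": [0, 0, 0, 0, 0, 0, 0, 0, 0], "gripper": [-1, -1, -1, -1, -1, -1, -1, -1, -1]}}

```text
time: 5.87
tool_pos: [0.5445, -0.1976, 0.3233]
eef_rot: [-0.287, -3.125, -0.002]
force: [-0.4, 0.3, -5.3]
grip_width: 0.179
```

```bash
python3 -c "
from h import *
to((.5587,.1909),157,.294)
s=capture('side');t=capture('top')
cv2.imwrite('pics/g2.png',np.hstack([crop(t,300,130,100,150,4),crop(s,200,160,100,150,4)]))"
```

```text
t 5.8667 tcp [ 0.5445 -0.1976  0.3233] yaw 169.5044317973792 tilt [ 0.0033  0.0008 -1.    ] F [-0.367   0.3482 -5.2587] Tq [ 0.042  -0.0648 -0.0082] grip 15.786596294627753 q1,q6 [-0.4069 -1.7945]
shift cm [ 5.6682 38.4553  2.9853] turn 12.504431797379198
```

View pics/g2.png

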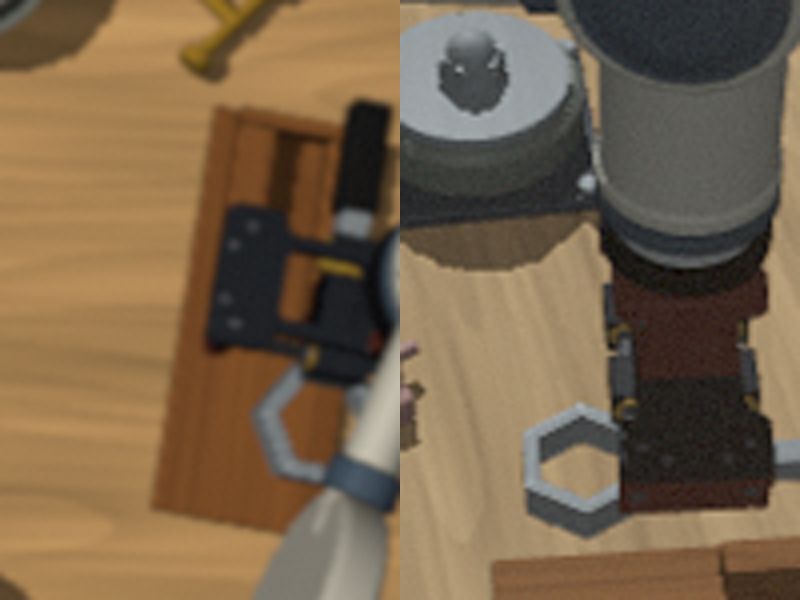

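```bash
python3 -c "
from h import *
f=lambda cx,cy:(200+(cx-400+.5)/4-.5,160+(cy+.5)/4-.5)
print(ray('side',f(583,458),.1596))
a=np.radians(-10.5);c=np.array([.5007,-.1895])
for k in range(6):
    b=a+np.pi/6+k*np.pi/3;u=proj('side',[*(c+.0338*np.array([np.cos(b),np.sin(b)])),.1596]);print((u[0]+.5-200)*4+400-.5,(u[1]+.5-160)*4-.5)
"
```

```text
[ 0.4995 -0.1906  0.1596]
643.093149282811 425.3885376091332
581.7372131172336 401.04086393193984
523.3891308723416 430.7391694241585
525.1891472146818 487.0498382962178
588.4410802434501 513.3689022871774
647.9823370759577 481.3516737632722
```

Emit:
{"api": "send_rows", "payload": {"xyz": [[0.5, 2, 0], [0.9, 6, 0], [1.5, 10, 0], [2.1, 14, 0], [2.7, 18, 0], [3.2, 22, 0], [3.8, 26, 0], [4.4, 30, 0], [5, 34, 0], [5.4, 37, 0], [5.6, 38.5, 0], [5.6, 38.5, 0], [5.6, 38.5, 0], [5.6, 38.5, 0], [5.6, 38.5, 0], [5.6, 38.5, 0]], "turn": [1, 2, 3, 4, 5, 6, 8, 10, 12, 12.5, 12.5, 12.5, 12.5, 12.5, 12.5, 12.5], "gripper": [-1, -1, -1, -1, -1, -1, -1, -1, -1, -1, -1, -1, -1, -1, -1, -1]}}

```text
time: 7.3
tool_pos: [0.5601, 0.1896, 0.3255]
eef_rot: [-0.629, -3.078, 0.001]
force: [-0.4, -0.4, -3.5]
grip_width: 0.176
```

```bash
python3 -c "
from h import *
to((.5595,.1911),157,.247)
s=capture('side');t=capture('top')
cv2.imwrite('pics/g3.png',np.hstack([crop(t,150,150,100,150,4),crop(s,170,90,100,150,4)]))"
```

```text
t 7.3 tcp [0.5601 0.1896 0.3255] yaw 156.8921687204789 tilt [ 0.     -0.0005 -1.    ] F [-0.3684 -0.3515 -3.4568] Tq [ 0.0402 -0.0887  0.0033] grip 15.496441862395173 q1,q6 [ 0.269  -0.8985]
shift cm [0.1089 0.1191 7.8472] turn -0.10783127952109339
```

View pics/g3.png

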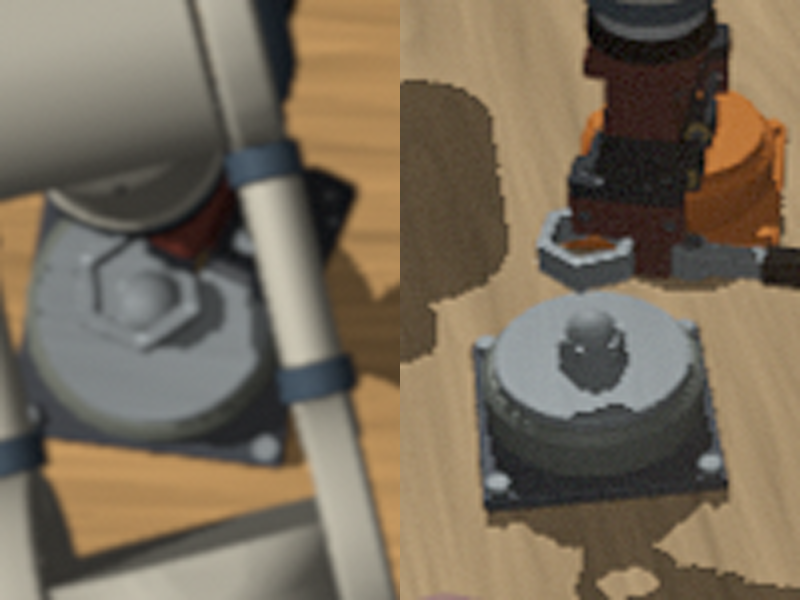

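The side view shows the ring at about (585,250), held above the nut. The hand's final yaw and offset are within 1-2 mm of plan.

Emit:
{"api": "send_rows", "payload": {"xyz": [[0.1, 0.12, 1.5], [0.1, 0.12, 3], [0.1, 0.12, 4.2], [0.1, 0.12, 5], [0.1, 0.12, 5.5], [0.1, 0.12, 5.9], [0.1, 0.12, 5.9], [0.1, 0.12, 5.9]], "turn": [0, 0, 0, 0, 0, 0, 0, 0], "gripper": [-1, -1, -1, -1, -1, -1, -1, -1], "newtons": 25}}

```text
time: 8.07
tool_pos: [0.5595, 0.1925, 0.2671]
eef_rot: [0.626, 3.078, 0.0]
force: [1.1, 0.1, -4.9]
grip_width: 0.18
```

Emit:
{"api": "send_rows", "payload": {"xyz": [[0, 0, 0.2], [0, 0, 0.4], [0, 0, 0.6], [0, 0, 0.8], [0, 0, 0.8]], "turn": [0, 0, 0, 0, 0], "gripper": [-1, -1, -1, -1, -1]}}

```text
time: 8.48
tool_pos: [0.5593, 0.1924, 0.2582]
eef_rot: [-0.626, -3.078, 0.001]
force: [0.1, -1.0, -5.2]
grip_width: 0.182
```

```bash
python3 -c "
from h import *
to((.5595,.1911),157,.247)"
```

```text
t 8.4833 tcp [0.5593 0.1924 0.2582] yaw 156.99765358027622 tilt [ 0.0003 -0.0006 -1.    ] F [ 0.1437 -0.9611 -5.1671] Tq [-0.0903 -0.1744 -0.0026] grip 15.99076977350773 q1,q6 [ 0.2738 -0.8955]
shift cm [-0.0673 -0.1101  1.1186] turn -0.002346419723778581
```

Emit:
{"api": "send_rows", "payload": {"xyz": [[0, -0.05, 0.2], [0, -0.05, 0.4], [0, -0.05, 0.6], [0, -0.05, 0.8], [0, -0.05, 0.8]], "turn": [0, 0, 0, 0, 0], "gripper": [-1, -1, -1, -1, -1]}}

```text
time: 8.9
tool_pos: [0.559, 0.192, 0.2499]
eef_rot: [-0.626, -3.078, 0.001]
force: [-0.3, 0.6, -4.2]
grip_width: 0.18
```

```bash
python3 -c "
from h import *
to((.5595,.1911),157,.247)"
```

```text
t 8.9 tcp [0.559  0.192  0.2499] yaw 156.99641991128632 tilt [ 0.0009 -0.0006 -1.    ] F [-0.3231  0.6377 -4.165 ] Tq [ 0.0697 -0.1141 -0.0086] grip 15.878496230514113 q1,q6 [ 0.2733 -0.896 ]
shift cm [-0.0777 -0.0669  0.2862] turn -0.0035800887136758774
```

Emit:
{"api": "send_rows", "payload": {"xyz": [[0, 0, 0.2], [0, 0, 0.35], [0, 0, 0.45], [0, 0, 0.45]], "turn": [0, 0, 0, 0], "gripper": [-1, -1, -1, -1]}}

```text
time: 9.23
tool_pos: [0.5591, 0.192, 0.2458]
eef_rot: [-0.626, -3.078, 0.0]
force: [-0.1, 0.3, -5.2]
grip_width: 0.179
```

```bash
python3 -c "
from h import *
to((.5595,.1911),157,.247)"
```

```text
t 9.2333 tcp [0.5591 0.192  0.2458] yaw 157.0025095024791 tilt [ 0.0004 -0.0003 -1.    ] F [-0.0949  0.2667 -5.2233] Tq [ 0.0402 -0.09    0.0282] grip 15.756297053756956 q1,q6 [ 0.2733 -0.8961]
shift cm [-0.0711 -0.0704 -0.1209] turn 0.0025095024791141896
```

Underside is at about 0.060 by my numbers. I'll press slightly, then open.

Emit:
{"api": "send_rows", "payload": {"xyz": [[0, 0, 0.1], [0, 0, 0.1], [0, 0, 0.1], [0, 0, 0.1], [0, 0, 0.1], [0, 0, 0.1], [0, 0, 0.1], [0, 0, 0.1], [0, 0, 0.1], [0, 0, 0.1]], "turn": [0, 0, 0, 0, 0, 0, 0, 0, 0, 0], "gripper": [-1, -1, -1, 0.3, 0.3, 0.3, 0.3, 0.3, 0.3, 0.3]}}

```text
time: 10.07
tool_pos: [0.5592, 0.192, 0.2452]
eef_rot: [0.626, 3.078, 0.0]
force: [-0.5, 0.2, -0.3]
grip_width: 0.642
```

```bash
python3 -c "
from h import *
to((.5595,.1911),157,.247)"
```

```text
t 10.0667 tcp [0.5592 0.192  0.2452] yaw 156.99910189685758 tilt [-0.0001  0.0001 -1.    ] F [-0.5217  0.2104 -0.3434] Tq [ 0.0343 -0.1439 -0.0056] grip 56.528104042800685 q1,q6 [ 0.2732 -0.8961]
shift cm [-0.0603 -0.0755 -0.182 ] turn -0.0008981031424184494
```

Emit:
{"api": "send_rows", "payload": {"xyz": [[0, 0, -2], [0, 0, -5], [-2, 0, -7], [-6, 0, -7], [-9.6, 0, -7], [-9.6, 0, -7], [-9.6, 0, -7], [-9.6, 0, -7]], "turn": [0, 0, 0, 0, 0, 0, 0, 0], "gripper": [0.3, 0.3, 0.3, 0.3, 0.3, 0.3, 0.3, 0.3]}}

```text
time: 10.73
tool_pos: [0.6475, 0.1545, 0.3145]
eef_rot: [-0.627, -3.077, 0.0]
force: [0.4, -0.0, -0.2]
grip_width: 0.65
```

```bash
python3 -c "
from h import *
to((.648,.1535),157,.234)
s=capture('side');t=capture('top')
cv2.imwrite('pics/g4.png',np.hstack([crop(t,150,150,100,150,4),crop(s,180,120,100,150,4)]))"
```

```text
t 10.7333 tcp [0.6475 0.1545 0.3145] yaw 156.98302872387845 tilt [ 0.0013 -0.0004 -1.    ] F [ 0.3577 -0.0409 -0.1918] Tq [ 0.049  -0.1401  0.0197] grip 57.20491020820335 q1,q6 [ 0.1831 -0.9859]
shift cm [-0.0964 -0.0726  8.0479] turn -0.016971276121552137
```

View pics/g4.png

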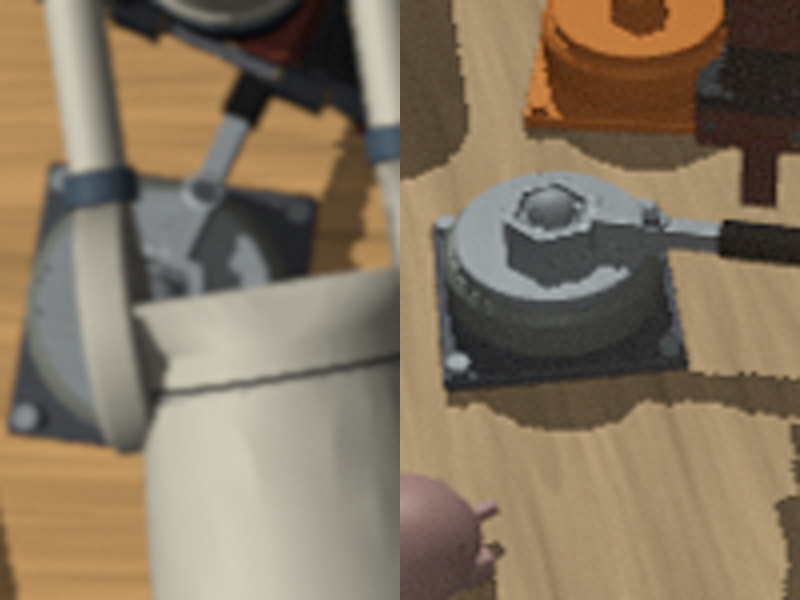

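The ring is seated flush around the nut (side view about (552,207)), and the handle runs right under the gripper. That was my 12th picture, so from here I go by force and pose.

Emit:
{"api": "send_rows", "payload": {"xyz": [[-0.05, 0, 2], [-0.05, 0, 4], [-0.05, 0, 6], [-0.05, 0, 7.5], [-0.05, 0, 8], [-0.05, 0, 8], [-0.05, 0, 8], [-0.05, 0, 8], [-0.05, 0, 8], [-0.05, 0, 8], [-0.05, 0, 8], [-0.05, 0, 8]], "turn": [0, 0, 0, 0, 0, 0, 0, 0, 0, 0, 0, 0], "gripper": [0.3, 0.3, 0.3, 0.3, 0.3, -0.38, -0.38, -0.38, -0.38, -0.38, -0.38, -0.38], "newtons": 40}}

```text
time: 11.83
tool_pos: [0.6481, 0.1543, 0.2356]
eef_rot: [0.626, 3.078, 0.0]
force: [0.1, 0.8, -0.3]
grip_width: 0.31
```

```bash
python3 -c "
from h import *
to((.648,.1543),157,.234)
N=np.array([.5182,.2094]);p=manip.read_state()['tool_pos'][:2]-N;print(np.hypot(*p),np.degrees(np.arctan2(p[1],p[0])))
R=Ro.from_rotvec(manip.read_state()['eef_rot']).as_matrix()
a0=np.arctan2(p[1],p[0])
for d in range(5,61,5):
    a=a0-np.radians(d);q=N+.141*np.array([np.cos(a),np.sin(a)])-p-N
    print(d,(R.T@np.r_[q,0]*100).round(2)[:2])
"
```

```text
t 11.8333 tcp [0.6481 0.1543 0.2356] yaw 156.99740367504785 tilt [-0.0006  0.0004 -1.    ] F [ 0.1278  0.7793 -0.2817] Tq [ 0.04   -0.1478  0.0526] grip 27.292173161837937 q1,q6 [ 0.1827 -0.9866]
shift cm [ 0.0117 -0.0066  0.162 ] turn -0.002596324952151008
0.14112652219063823 -22.97482270063102
5 [ 0.07 -1.23]
10 [ 0.23 -2.45]
15 [ 0.49 -3.65]
20 [ 0.86 -4.82]
25 [ 1.33 -5.96]
30 [ 1.9  -7.05]
35 [ 2.56 -8.09]
40 [ 3.31 -9.06]
45 [ 4.14 -9.97]
50 [  5.04 -10.8 ]
55 [  6.02 -11.55]
60 [  7.06 -12.21]
```

Emit:
{"api": "send_rows", "payload": {"xyz": [[0.02, -0.62, 0], [0.07, -1.23, 0], [0.14, -1.84, 0], [0.23, -2.45, 0], [0.35, -3.05, 0], [0.49, -3.65, 0], [0.49, -3.65, 0]], "turn": [2.5, 5, 7.5, 10, 12.5, 15, 15], "gripper": [-0.38, -0.38, -0.38, -0.38, -0.38, -0.38, -0.38]}}

```text
time: 12.42
tool_pos: [0.6291, 0.1221, 0.2354]
eef_rot: [1.026, 2.969, 0.0]
force: [0.1, -0.6, 0.4]
grip_width: 0.312
```

```bash
cat >> h.py <<'E'
def arc(ds,N=np.array([.5182,.2094])):
    s=manip.read_state();R=Ro.from_rotvec(s["eef_rot"]).as_matrix();p=s["tool_pos"][:2]-N
    a0=np.arctan2(p[1],p[0]);f=R.T@s["force"]
    print("t",s["time"],"r",np.hypot(*p),"ang",np.degrees(a0),"yaw",np.degrees(np.arctan2(R[1,0],R[0,0])),"Ftool",f,"Tq",s["wrist_torque"],"grip",s["grip_width"]*88)
    for d in ds:
        a=a0-np.radians(d);q=.141*np.array([np.cos(a),np.sin(a)])-p
        print(d,(R.T@np.r_[q,0]*100).round(2)[:2])
E
python3 -c "
from h import *
arc((2,4,6,8,10))"
```

```text
t 12.4167 r 0.14110462094209142 ang -38.20246666701672 yaw 141.88150998327774 Ftool [-0.4472 -0.4271 -0.3879] Tq [-0.0152 -0.1494 -0.0217] grip 27.42586912939749
2 [ 0.02 -0.49]
4 [ 0.05 -0.98]
6 [ 0.09 -1.47]
8 [ 0.15 -1.96]
10 [ 0.23 -2.45]
```

Emit:
{"api": "send_rows", "payload": {"xyz": [[0.02, -0.49, 0], [0.05, -0.98, 0], [0.09, -1.47, 0]], "turn": [2, 4, 6], "gripper": [-0.38, -0.38, -0.38]}}

```text
time: 12.67
tool_pos: [0.6199, 0.1119, 0.2354]
eef_rot: [1.176, 2.912, 0.002]
force: [2.4, 1.2, -1.3]
grip_width: 0.313
```

```bash
python3 -c "
from h import *
arc((2,4,6,8,10))"
```

```text
t 12.6667 r 0.14087506160817787 ang -43.81596624271003 yaw 136.00162024503837 Ftool [-0.9063  2.5308  1.3001] Tq [ 0.2249 -0.5501 -0.0464] grip 27.557009617621826
2 [-0.01 -0.49]
4 [ 0.02 -0.98]
6 [ 0.06 -1.47]
8 [ 0.12 -1.96]
10 [ 0.19 -2.45]
```

Emit:
{"api": "send_rows", "payload": {"xyz": [[0.02, -0.49, 0], [0.05, -0.98, 0], [0.05, -0.98, 0]], "turn": [2, 4, 4], "gripper": [-0.38, -0.38, -0.38]}}

```text
time: 12.92
tool_pos: [0.6124, 0.1047, 0.2355]
eef_rot: [1.278, 2.869, 0.0]
force: [0.0, -0.2, -0.2]
grip_width: 0.31
```

```bash
python3 -c "
from h import *
arc((2,4,6,8,10))"
```

```text
t 12.9167 r 0.14084288114128957 ang -48.046295740000964 yaw 131.9831223898705 Ftool [-0.177  -0.1459  0.1664] Tq [ 0.0174 -0.1882 -0.0082] grip 27.301308198211707
2 [-0.01 -0.49]
4 [ 0.02 -0.98]
6 [ 0.06 -1.47]
8 [ 0.12 -1.96]
10 [ 0.2  -2.45]
```

Emit:
{"api": "send_rows", "payload": {"xyz": [[0.02, -0.49, 0], [0.04, -0.98, 0], [0.04, -0.98, 0]], "turn": [2, 4, 4], "gripper": [-0.38, -0.38, -0.38]}}

```text
time: 13.17
tool_pos: [0.6049, 0.0985, 0.2354]
eef_rot: [1.376, 2.823, 0.0]
force: [0.6, 0.4, -0.1]
grip_width: 0.312
```

Emit:
{"api": "send_rows", "payload": {"xyz": [[0.02, -0.49, 0], [0.04, -0.98, 0], [0.04, -0.98, 0]], "turn": [2, 4, 4], "gripper": [-0.38, -0.38, -0.38]}}

```text
time: 13.42
tool_pos: [0.5969, 0.0929, 0.2354]
eef_rot: [1.473, 2.774, 0.0]
force: [0.3, 0.5, 1.3]
grip_width: 0.31
```

```bash
python3 -c "
from h import *
arc((2,4,6,8,10))"
```

```text
t 13.4167 r 0.14061718549063865 ang -55.97569272165617 yaw 124.0479815599768 Ftool [ 0.1946  0.5269 -1.3443] Tq [ 0.0012 -0.2214  0.0117] grip 27.286948236354977
2 [-0.03 -0.49]
4 [-0.   -0.98]
6 [ 0.04 -1.47]
8 [ 0.1  -1.96]
10 [ 0.18 -2.45]
```

Emit:
{"api": "send_rows", "payload": {"xyz": [[0, -0.37, 0], [0.01, -0.74, 0], [0.01, -0.74, 0]], "turn": [1.5, 3, 3], "gripper": [-0.38, -0.38, -0.38]}}

```text
time: 13.67
tool_pos: [0.5905, 0.0888, 0.2354]
eef_rot: [1.548, 2.733, 0.0]
force: [2.1, 0.8, -0.1]
grip_width: 0.311
```

```bash
python3 -c "
from h import *
arc((3,))"
```

```text
t 13.6667 r 0.14062367140710835 ang -59.07441381888732 yaw 120.94318275904378 Ftool [-0.3922  2.2368  0.063 ] Tq [ 0.0564 -0.4083  0.0702] grip 27.36912655655272
3 [-0.02 -0.74]
```

Emit:
{"api": "send_rows", "payload": {"xyz": [[0, -0.37, 0], [0.01, -0.74, 0], [0.01, -0.74, 0]], "turn": [1.5, 3, 3], "gripper": [-0.38, -0.38, -0.38]}}

```text
time: 13.92
tool_pos: [0.5838, 0.085, 0.2353]
eef_rot: [-1.621, -2.691, 0.0]
force: [1.5, 0.2, 1.9]
grip_width: 0.31
```

```bash
python3 -c "
from h import *
arc((2,4,6))"
```

```text
t 13.9167 r 0.14066714881123651 ang -62.203695546088014 yaw 117.89224932074386 Ftool [-0.485   1.4045 -1.854 ] Tq [ 0.0322 -0.4242 -0.0134] grip 27.268526828815208
2 [-0.02 -0.49]
4 [ 0.   -0.98]
6 [ 0.05 -1.47]
```

Not tight yet (about 2 N). I continue in 2° steps.

Emit:
{"api": "send_rows", "payload": {"xyz": [[0, -0.25, 0], [0, -0.49, 0], [0, -0.49, 0]], "turn": [1, 2, 2], "gripper": [-0.38, -0.38, -0.38]}}

```text
time: 14.17
tool_pos: [0.5796, 0.0828, 0.2353]
eef_rot: [-1.666, -2.663, -0.0]
force: [1.3, 1.2, 1.2]
grip_width: 0.311
```

```bash
python3 -c "
from h import *
arc((2,))"
```

```text
t 14.1667 r 0.140707512722481 ang -64.13245372866872 yaw 115.9276273166031 Ftool [ 0.5456  1.6846 -1.1775] Tq [ 0.2438 -0.4372  0.0516] grip 27.388765215995814
2 [-0.02 -0.49]
```

Emit:
{"api": "send_rows", "payload": {"xyz": [[0, -0.25, 0], [0, -0.49, 0], [0, -0.49, 0]], "turn": [1, 2, 2], "gripper": [-0.38, -0.38, -0.38]}}

```text
time: 14.42
tool_pos: [0.5752, 0.0807, 0.2353]
eef_rot: [-1.713, -2.633, -0.0]
force: [1.7, 1.7, 1.5]
grip_width: 0.31
```

```bash
python3 -c "
from h import *
arc((2,))"
```

```text
t 14.4167 r 0.1407721278269478 ang -66.11832154901253 yaw 113.9243046792402 Ftool [ 0.9002  2.2414 -1.4595] Tq [ 0.2661 -0.4005  0.0201] grip 27.245618492951344
2 [-0.01 -0.49]
```

Emit:
{"api": "send_rows", "payload": {"xyz": [[0, -0.25, 0], [0, -0.49, 0], [0, -0.49, 0]], "turn": [1, 2, 2], "gripper": [-0.38, -0.38, -0.38]}}

```text
time: 14.67
tool_pos: [0.5712, 0.0791, 0.2354]
eef_rot: [1.758, 2.602, 0.004]
force: [6.4, 5.4, -0.6]
grip_width: 0.309
```

```bash
python3 -c "
from h import *
arc((2,))"
```

```text
t 14.6667 r 0.14070948012641704 ang -67.85195098262403 yaw 111.93340407491986 Ftool [2.6517 8.0031 0.6153] Tq [ 0.745  -1.2904  0.1014] grip 27.22856359411754
2 [-0.02 -0.49]
```

Force has jumped to about 8 N, so the nut is tight. Next comes a small measured bend.

Emit:
{"api": "send_rows", "payload": {"xyz": [[0, -0.25, 0], [0, -0.5, 0], [0, -0.5, 0]], "turn": [1.5, 3, 3], "gripper": [-0.38, -0.38, -0.38]}}

```text
time: 14.92
tool_pos: [0.5667, 0.0773, 0.2353]
eef_rot: [1.825, 2.555, 0.004]
force: [7.3, 4.8, -0.4]
grip_width: 0.315
```

```bash
python3 -c "
from h import *
arc((2,))"
```

```text
t 14.9167 r 0.1407160424853534 ang -69.8515283459736 yaw 108.91584415976365 Ftool [2.1322 8.4747 0.3925] Tq [ 0.7936 -1.2661  0.1004] grip 27.74419457751614
2 [-0.03 -0.49]
```

Emit:
{"api": "send_rows", "payload": {"xyz": [[0, -0.25, 0], [0, -0.5, 0], [0, -0.5, 0]], "turn": [2, 4, 4], "gripper": [-0.38, -0.38, -0.38]}}

```text
time: 15.17
tool_pos: [0.5619, 0.0759, 0.2353]
eef_rot: [1.914, 2.49, 0.005]
force: [6.9, 4.7, -0.8]
grip_width: 0.306
```

```bash
python3 -c "
from h import *
arc((2,))
s=capture('side');cv2.imwrite('pics/bent.png',s)
# expected joint, and rubber end seen dark in the side view
hsv=cv2.cvtColor(s,cv2.COLOR_BGR2HSV)
N=np.array([.5182,.2094])
for a in(-64,-66,-68,-70): print(a,proj('side',[*(N+.066*np.array([np.cos(np.radians(a)),np.sin(np.radians(a))])),.083]))
x,y=proj('side',[*manip.read_state()['tool_pos'][:2],.07]);print('grip px',x,y)
"
```

```text
t 15.1667 r 0.1404795977438432 ang -71.86952331587145 yaw 104.90061298121582 Ftool [2.8013 7.906  0.8525] Tq [ 0.9437 -1.2286  0.0345] grip 26.924791081575336
2 [-0.07 -0.49]
-64 [233.1362 184.2717]
-66 [232.4101 184.652 ]
-68 [231.664  185.0159]
-70 [230.8989 185.363 ]
grip px 245.57601000936106 207.01523574525723
```

Force stayed flat at about 8.4 N over roughly 10 mm of travel, so the joint has given (about 0.13-0.19 rad). Now I back off gently.

Emit:
{"api": "send_rows", "payload": {"xyz": [[0, 0.15, 0], [0, 0.3, 0], [0, 0.45, 0], [0, 0.6, 0], [0.05, 0.75, 0], [0.05, 0.9, 0], [0.05, 1.05, 0], [0.05, 1.2, 0], [0.05, 1.2, 0], [0.05, 1.2, 0]], "turn": [-1, -2, -3, -4.5, -6, -7, -8, -9, -9, -9], "gripper": [-0.38, -0.38, -0.38, -0.38, -0.38, -0.38, -0.38, -0.38, -0.38, -0.38]}}

```text
time: 16.05
tool_pos: [0.573, 0.0789, 0.2349]
eef_rot: [-1.712, -2.634, -0.0]
force: [2.9, 3.2, 0.5]
grip_width: 0.307
```

```bash
python3 -c "
from h import *
arc((2,))"
```

```text
t 16.05 r 0.14155281927289287 ang -67.21842227884098 yaw 113.96308356363814 Ftool [ 1.7557  3.9297 -0.5239] Tq [ 0.5087 -0.5572 -0.0035] grip 26.978634267066283
2 [ 0.07 -0.49]
```

Emit:
{"api": "send_rows", "payload": {"xyz": [[0, 0.1, 0], [0, 0.25, 0], [0, 0.25, 0], [0, 0.25, 0], [0, 0.25, 0], [0, 0.25, 0], [0, 0.25, 0], [0, 0.25, 0], [0, 0.25, 0], [0, 0.25, 0], [0, 0.25, -1], [0, 0.25, -3], [0, 0.25, -6], [0, 0.25, -9], [0, 0.25, -12], [0, 0.25, -15], [0, 0.25, -15]], "turn": [0, 0, 0, 0, 0, 0, 0, 0, 0, 0, 0, 0, 0, 0, 0, 0, 0], "gripper": [-0.38, -0.38, -0.38, 0.4, 0.4, 0.4, 0.4, 0.4, 0.4, 0.4, 0.4, 0.4, 0.4, 0.4, 0.4, 0.4, 0.4]}}

```text
time: 17.47
tool_pos: [0.5753, 0.0799, 0.3942]
eef_rot: [1.706, 2.627, 0.012]
force: [0.9, -0.2, 1.2]
grip_width: 0.702
```

```bash
python3 -c "
from h import *
arc((2,))
s=capture('side');cv2.imwrite('pics/end.png',s)
N=np.array([.5182,.2094])
g=cv2.cvtColor(s,6)
# brightness profile across the handle at r=.095(steel) .12,.14,.165 (rubber), z=.082: dark/bright centre vs angle
for r in(.095,.125,.145,.165):
    v=[]
    for a in range(-86,-44,2):
        b=np.radians(a);x,y=proj('side',[*(N+r*np.array([np.cos(b),np.sin(b)])),.082]);v.append(int(cv2.getRectSubPix(g,(1,1),(float(x),float(y)))[0,0]))
    print(r,v)
"
```

```text
t 17.4667 r 0.14154276145393005 ang -66.22490072465537 yaw 114.00609679463443 Ftool [-0.5768  0.7265 -1.1487] Tq [ 0.0221 -0.119   0.014 ] grip 61.76231738268771
2 [ 0.06 -0.49]
0.095 [67, 65, 66, 66, 67, 64, 58, 116, 153, 154, 151, 122, 77, 71, 66, 63, 59, 70, 103, 135, 148]
0.125 [59, 56, 57, 56, 53, 55, 29, 35, 38, 40, 41, 33, 117, 145, 149, 151, 147, 141, 143, 143, 144]
0.145 [47, 46, 43, 42, 46, 43, 29, 29, 37, 35, 40, 50, 146, 147, 140, 140, 140, 141, 147, 150, 146]
0.165 [79, 83, 66, 59, 51, 47, 37, 32, 34, 43, 42, 62, 138, 138, 139, 149, 146, 144, 143, 145, 142]
```

```bash
python3 -c "
from h import *
N=np.array([.5182,.2094])
for n in('bent','end'):
  g=cv2.cvtColor(cv2.imread(f'pics/{n}.png'),6)
  for r in(.05,.085,.095,.105,.115,.165,.17):
    v=[]
    for a in range(-86,-54,2):
        b=np.radians(a);x,y=proj('side',[*(N+r*np.array([np.cos(b),np.sin(b)])),.082]);v.append(int(cv2.getRectSubPix(g,(1,1),(float(x),float(y)))[0,0]))
    print(n,r,v)
"
```

```text
bent 0.05 [72, 74, 73, 74, 76, 62, 45, 25, 25, 28, 26, 23, 24, 29, 31, 32]
bent 0.085 [29, 55, 44, 26, 24, 30, 36, 53, 61, 57, 64, 58, 67, 58, 54, 48]
bent 0.095 [64, 65, 52, 34, 39, 54, 47, 26, 27, 29, 29, 26, 31, 29, 33, 50]
bent 0.105 [49, 46, 48, 45, 49, 61, 35, 31, 31, 29, 30, 29, 30, 31, 40, 48]
bent 0.115 [59, 59, 59, 41, 31, 27, 30, 30, 29, 30, 30, 28, 62, 65, 32, 31]
bent 0.165 [79, 46, 39, 48, 33, 29, 32, 31, 24, 61, 144, 145, 138, 139, 139, 150]
bent 0.17 [79, 58, 39, 69, 49, 27, 33, 31, 25, 125, 148, 145, 136, 140, 149, 151]
end 0.05 [65, 65, 62, 62, 73, 119, 147, 158, 156, 154, 152, 151, 155, 156, 153, 151]
end 0.085 [74, 73, 68, 69, 73, 70, 75, 139, 158, 156, 156, 125, 76, 60, 64, 70]
end 0.095 [67, 65, 66, 66, 67, 64, 58, 116, 153, 154, 151, 122, 77, 71, 66, 63]
end 0.105 [67, 66, 66, 65, 64, 63, 63, 83, 145, 155, 157, 122, 49, 45, 74, 83]
end 0.115 [56, 59, 59, 56, 60, 54, 62, 47, 56, 70, 73, 60, 55, 92, 125, 146]
end 0.165 [79, 83, 66, 59, 51, 47, 37, 32, 34, 43, 42, 62, 138, 138, 139, 149]
end 0.17 [78, 77, 78, 71, 71, 73, 52, 33, 33, 37, 37, 61, 135, 138, 145, 148]
```

```bash
python3 -c "
from h import *
print(manip.finish_job())"
```

```text
the job is handed in; nothing more can be done
None
```

I lifted the wrench by its neck, set its ring down over the nut and let go. I then swung it about 45° clockwise by the rubber end until the joint gave. After that I backed off so the handle sprang straight, opened the jaws, raised the hand clear and handed the job in at about 17.5 s. The hand-in reports no verdict.

**Seating:** the ring went down without resistance, and the commanded height put the wrench's underside within about 1 mm of the plate. The last picture I could view showed it sitting flush around the nut.

**Tightening:** force rose from about 2 N to 8 N, then stayed flat at about 8.4 N over roughly 10 mm of travel. I had expected 9.3 N; contact a little further out on the grip would explain the difference. The handle's edge in the side camera shifted by a bend of about 0.145 rad, between the 0.08 and 0.30 limits. The tight angle works out to about 0.93 rad against the nominal 0.90.

**Final state:** image brightness samples show the handle straight at about -68° to -69°.

**What I could not check:**
- I had used all 12 pictures by the seating check, so the tight and final states rest on pose, force and image samples rather than a viewed picture.
- The nut's angle was never measured directly. It comes from a shadow fit and from where the force jumped.
- I did not re-check the bowls, pawn, tortoise or chuck key at the end. All moves were planned well clear of them, and no unexpected forces appeared in the readings after each move.

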